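# Snap the cap onto the open sample jar and keep it pressed

## Robot

A 6-joint arm with a two-finger parallel gripper is mounted at the origin on a cart in front of the work surface, level with it; the furniture and walls round the work are solid. World frame = base frame: x ahead of the robot, y to its left, z up, the work surface at z = 0. Lengths are in m, angles in rad, forces in N, time in s.
With the tool pointing down it reaches from about 0.3 to 0.775 m from the base axis. Payload 14.6 kg.
Tool frame: the origin (TCP) lies between the finger pads; the fingertips stand 14 mm ahead of it and the grasp point (between the pads) lies 5 mm behind it; z points along the fingers, y is the line along which they close (so a half turn about z gives the same grasp; the last joint's range is limited). The gripper opens to 94 mm and grips with 3 to 60 N. Pads are 16 mm wide; open, the fingers measure 119 mm over their backs; the gripper's body (75 mm by 177 mm) begins 78 mm behind the grasp point.
Start: joints at [1.104, 0.3, 1.521, -0, 1.321, -0.067], TCP at [0.214, 0.507, 0.219] pointing down, gripper open.
Joint ranges: [-3.03, 3.03], [-0.79, 2.21], [0.23, 2.52], [-1.04, 4.18], [0, 3.07], [-2.55, 2.55]. Speed limits (rad/s): [2.22, 2.22, 2.57, 3.14, 3.14, 3.14].

## Interface

Orientations are given as [roll, pitch, yaw] about the fixed x, y, z axes, in that order (R = Rz(yaw) Ry(pitch) Rx(roll)).
In Python, from station import ctrl gives the robot as it stands. The module is installed in compiled form; this text tells all that it offers.
- The arm moves only by the tool move_arm, never from a script. Its argument "targets" is a list of rows, each a list of 7 numbers: the opening, from -1 (shut) to 1 (fully open), then the shift along the tool's x, y, z in units of 50 mm (1.0 is 50 mm), then the turn, a rotation vector about the tool's x, y, z in rad. A call has 1 to 12 rows; each row is the pose to reach, as a shift and turn from the pose commanded when the call began, along the tool's axes at that moment; what a row does not reach only later rows make up. A row lasts 1/10 s, in which the tool goes at most 50 mm and 8.59 degrees, less where a joint would pass 70% of its speed; a pose out of reach is approached as far as the arm can. A call with a gripper value outside its range is refused whole. The fingers move at their own pace and stop on an object; "grip_force" is the grip in N (left out, the last holds). Time passes only in rows, so rows that repeat a pose let the fingers close. It gives the time, the measured TCP pose, the force, the opening and the grip force at its end, in the units of the state.
- ctrl.get_obs(): the state, without advancing time (a new reading comes with each control period).
- ctrl.camera(name): name is "scene" or "top" or "wrist"; returns (picture, depth): 400x640x3 uint8, red, green, blue; 400x640 float32, m along the optical axis (not along the pixel's ray), 0 where there is no reading.
- ctrl.camera_params(name): a dict with "intrinsics" (3x3 intrinsics, pixels), "k1" (the pictures are not rectified: a ray, as slopes to the right and down, at radius r is drawn at 1 + k1 r^2 times it, then the intrinsics apply), "rvec" (rotation vector, rad) and "tvec" (3), from world to camera coordinates, as OpenCV has them; the wrist camera has in their place "T_tool_cam" (4x4, takes a point from camera to tool coordinates, whose origin is the TCP and whose axes are the flange's). Camera axes: x right, y down, z forward; pixel columns grow to the right and rows downward; lengths in m; the calibration is good to about 2 mm. A picture is of the moment at which its call begins: read the wrist's pose just before it. camera_params takes no time and is no camera call.
- ctrl.hand_in(): hands the job in; it is judged then, once.
Trained networks look in the newest picture that a camera, given by its name, has taken for a name from the list of things; names that differ only in an ending like _2 or _b are one class to them, and where a whole thing is asked for, a point or a joint stands for the part that bears it (a point fixed in the world has none). Each returns a list of dicts, best first, with "score" (0 to 1); they miss things now and then, are a little off and sometimes report something else, mostly with a low value. They report only what shows in the picture. A call takes as long as a camera call.
- ctrl.cut_out(camera, target): "region" (400x640 bool, what is visible of it) and "point" ([column, row] in pixels, amid what is visible of it).
- ctrl.tip_of(camera, target): "point" ([column, row] in pixels: a listed point, or the origin of a listed thing).
The state is a dict: "time_s": time; "qpos": joint angles; "joint_vel": joint speeds; "tau": joint torques, N m; "ee_pos": TCP position; "eef_rot": TCP orientation; "force": force on the tool from outside, world axes, zero at the start; "moment": the same for the moment, N m; "grip_width": finger opening in m; "grip_force": force on a finger pad.
Only numpy, scipy, OpenCV 4.12 (cv2) and the standard library are available. Lean on these libraries where they do the work, as an engineer would, in place of code of your own. Each camera call takes 0.05 s, during which the arm holds its last target. There are 200 camera calls.

## Task

One of the two sample jars is open. Pick up the loose blue snap cap, set it upright on the open jar's neck and press it straight down until it clicks over the nubs and sits fully home on the jar's shoulder; keep pressing down after the click and finish like that, with the gripper still pressing the cap firmly (about 10 N) onto the jar: do not let go or back off. Do not knock over or push about the brown bottle or the glass beaker.

Things in the scene. Friction and masses are not known exactly. Their poses are not given: they have to be found in the camera images.
- cap_center (a point): Centre of the loose blue ribbed snap cap, half-way up: a rigid cylinder 43 mm across, 30 mm high, about 30 g, standing upright on the bench with its open side down, so this point is 15 mm above its lower rim and 15 mm below its flat top. z axis points up through the closed top. Grip it from above across its 43 mm width.
- jar_seat (a point): Centre of the open white jar's shoulder (49 mm across, 45 mm above the bench), on the jar's upright axis, z up. The cap's lower rim rests on it when fully home; cap_center then lies 15 mm above this point. A white neck 26 mm across, chamfered at its end, rises 16 mm from it, with six orange sprung nubs standing 3.5 mm out all round, 9 mm above the shoulder.
- capped_top (a point): Centre of the top of the other jar's blue cap, 75 mm above the bench: the same jar in the same kind of block, with a cap already on, fixed; nothing to do there. The two jars may stand in either place.
- bottle_center (a point): Centre of a loose small brown glass bottle with a white cap, 42 mm across, 78 mm high, standing upright near the cap; to be left alone. z axis up.
- beaker_center (a point): Centre of a loose empty glass beaker, 54 mm across, 70 mm high, standing upright; to be left alone. z axis up.
- cap: The same cap; origin at the centre of its lower rim, z up through its top. Its cavity is 18 mm deep; the mouth is a lead-in cone 34 mm wide at the rim, narrowing to a snap lip 28 mm wide 3 to 4.5 mm up. The upper 12 mm is solid.
- open_jar: The open jar, fixed in a fixed light grey block 70 x 70 x 28 mm; origin under the block's centre on the bench, z up. A cap set loosely on the neck stops on the nubs, its rim about 10 mm above the shoulder. Pressing takes about 12 N at most, at about 7 mm; then the nubs snap out behind the lip, the force drops and they draw the cap down by up to 10 N until it meets the hard shoulder.
- shoulder: The white round body of the open jar with the shoulder on top, 49 mm across, fixed; its origin is that of open_jar, the shoulder's face is at 45 mm. Pressing on the seated cap presses its rim on this face.

How it is judged:
On the way, in this order (a step that is already met when the one before it is completed fails the run):
1. the cap is set on the open jar's neck, not yet pressed home (within 4 mm of the axis, upright within 10 degrees, its rim 5 to 20 mm above the shoulder) (horizontal distance between cap_center and jar_seat below 0.004 m and angle between cap_center's own z axis and vertical below 0.175 rad and z of cap_center in the frame of jar_seat between 0.02 and 0.035 m), for 0.05 s.
2. the cap has clicked home and is still pressed onto the jar after the click (horizontal distance between cap_center and jar_seat below 0.003 m and angle between cap_center's own z axis and vertical below 0.09 rad and z of cap_center in the frame of jar_seat below 0.0162 m and contact force between cap and shoulder above 4 N), for 0.5 s.
At the end, for the whole second after the job is handed in: The cap sits home on the open jar (rim within 1.2 mm of the shoulder, within 3 mm of the axis, upright within 5 degrees), at rest, and the gripper's fingers still press it onto the jar's shoulder with more than 4 N (all of step 2 and z of cap_center in the frame of jar_seat above 0.012 m and contact force between the fingers and cap above 4 N and linear speed of cap below 0.02 m/s); the arm keeps its last pose, push and grip.
It fails at once if the brown bottle is tipped or shifted by more than 25 mm (angle between bottle_center's own z axis and vertical above 0.4 rad or distance of bottle_center from where it was at the start of the episode above 0.025 m).
It fails at once if the beaker is tipped or shifted by more than 25 mm (angle between beaker_center's own z axis and vertical above 0.4 rad or distance of beaker_center from where it was at the start of the episode above 0.025 m).
It also fails if it takes over 37 s, if anything falls off the work surface, if the arm or the gripper's body presses on something with over 40 N, if the wrist force passes 120 N, or if a joint passes its speed limit or range.

## Working session

There is one attempt and no reset: what is moved stays moved. The work goes in short steps, Python scripts to look and compute and a tool call to move; the robot and the scene stay as the last step left them, time stands still between calls to the robot, and variables do not carry over. Pictures are saved under pics/ and viewed, at most 10 in all, crops included, and the job is handed in when it is done.

Besides the shell and the picture viewer there is one more tool, called by a JSON object that holds its "fn" and its "kwargs", one argument or row to a line. move_arm: Moves the arm, as the interface text tells. Its arguments: {"type":"object","properties":{"targets":{"type":"array"},"grip_force":{"type":"number"}},"required":["targets"]}

```bash
mkdir -p pics; cat > h.py <<'E'
import numpy as np, cv2
from scipy.spatial.transform import Rotation as R
from station import ctrl
def campose(name,obs):
    p=ctrl.camera_params(name);K=np.array(p["intrinsics"]);k1=p["k1"]
    if name=="wrist":
        T=np.eye(4);T[:3,:3]=R.from_euler('xyz',obs["eef_rot"]).as_matrix() if len(obs["eef_rot"])==3 else R.from_quat(obs["eef_rot"]).as_matrix()
        T[:3,3]=obs["ee_pos"];T=T@np.array(p["T_tool_cam"])
    else:
        Rm=cv2.Rodrigues(np.array(p["rvec"],float))[0];T=np.eye(4);T[:3,:3]=Rm.T;T[:3,3]=-Rm.T@np.array(p["tvec"]).ravel()
    return K,k1,T
def rays(px,K,k1):
    return cv2.undistortPoints(np.array(px,float).reshape(-1,1,2),K,np.array([k1,0,0,0.])).reshape(-1,2)
def atz(px,z,c):
    K,k1,T=c;s=rays(px,K,k1);d=np.c_[s,np.ones(len(s))]@T[:3,:3].T
    t=(z-T[2,3])/d[:,2];return T[:3,3]+t[:,None]*d
def cloud(mask,depth,c):
    v,u=np.nonzero(mask&(depth>0));K,k1,T=c;s=rays(np.c_[u,v],K,k1)
    return (np.c_[s,np.ones(len(s))]*depth[v,u][:,None])@T[:3,:3].T+T[:3,3]
def save(n,img): cv2.imwrite(f"pics/{n}.png",img[:,:,::-1])
E
cat > a.py <<'E'
from h import *
o=ctrl.get_obs();print({k:np.round(v,3) for k,v in o.items()})
Z=dict(cap_center=.015,jar_seat=.045,capped_top=.075,bottle_center=.039,beaker_center=.035)
for n in("top","scene","wrist"):
    im,d=ctrl.camera(n);c=campose(n,o);save(n+"0",im)
    for t in Z:
        for r in ctrl.tip_of(n,t)[:2]:print(n,t,round(r["score"],2),np.round(r["point"]),atz([r["point"]],Z[t],c).round(3)[0])
E
python3 a.py; python3 -c "
import cv2,numpy as np
a=[cv2.imread(f'pics/{n}0.png') for n in('top','scene')]
cv2.imwrite('pics/both.png',cv2.resize(np.vstack(a),(480,600)))"
```

```text
{'time_s': np.float64(0.0), 'qpos': array([ 1.104,  0.3  ,  1.522, -0.   ,  1.321, -0.067]), 'joint_vel': array([ 0.   ,  0.002,  0.   ,  0.001, -0.001,  0.002]), 'tau': array([ 2.0000e-03, -5.3180e+01, -3.5275e+01,  7.1000e-02,  2.4000e-02,
       -0.0000e+00]), 'ee_pos': array([0.214, 0.506, 0.219]), 'eef_rot': array([-3.14 , -0.   ,  2.742]), 'force': array([ 0.245, -0.36 ,  0.741]), 'moment': array([-0.041, -0.064, -0.027]), 'grip_force': np.float64(0.0), 'grip_width': np.float64(0.094)}
top cap_center 0.58 [351. 223.] [ 0.46  -0.091  0.015]
top jar_seat 0.85 [292. 213.] [0.489 0.08  0.045]
top capped_top 0.69 [209. 203.] [0.518 0.315 0.075]
top bottle_center 0.49 [351. 176.] [ 0.597 -0.093  0.039]
top beaker_center 0.75 [420. 195.] [ 0.536 -0.297  0.035]
scene cap_center 0.52 [316. 256.] [ 0.46  -0.093  0.015]
scene capped_top 0.68 [241. 140.] [0.507 0.306 0.075]
scene bottle_center 0.57 [356. 221.] [ 0.587 -0.085  0.039]
scene beaker_center 0.86 [404. 287.] [ 0.55  -0.289  0.035]
```

View pics/top0.png

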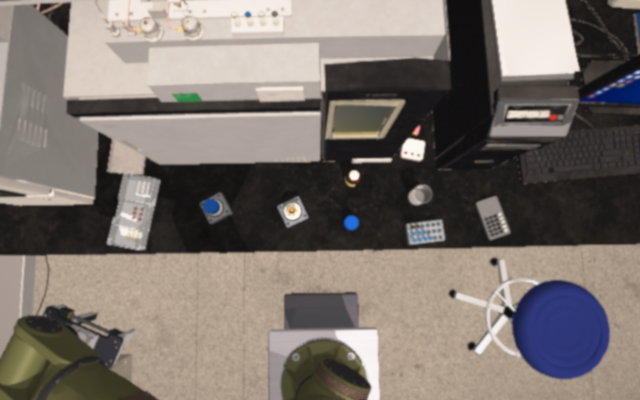

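The picture shows the loose cap at (351,223), the open jar at (292,212), the bottle at (354,177), the beaker at (420,195) and the capped jar at (212,206). The network points match these. I'll move to a spot between the jar and the cap for a close look.

{"fn": "move_arm", "kwargs": {
  "targets": [
    [1, -8.8, -7.4, 0, 0, 0, 0],
    [1, -8.8, -7.4, 0, 0, 0, 0],
    [1, -8.8, -7.4, 0, 0, 0, 0],
    [1, -8.8, -7.4, 0, 0, 0, 0],
    [1, -8.8, -7.4, 0, 0, 0, 0],
    [1, -8.8, -7.4, 0, 0, 0, 0],
    [1, -8.8, -7.4, 0, 0, 0, 0],
    [1, -8.8, -7.4, 0, 0, 0, 0],
    [1, -8.8, -7.4, 0, 0, 0, 0],
    [1, -8.8, -7.4, 0, 0, 0, 0],
    [1, -8.8, -7.4, 0, 0, 0, 0],
    [1, -8.8, -7.4, 0, 0, 0, 0]
  ]
}}

```text
time_s: 2.1
ee_pos: [0.4763, -0.0086, 0.2194]
eef_rot: [-3.141, 0.0, 2.739]
force: [-0.3, 0.2, 0.3]
grip_width: 0.0939
grip_force: 0.0
```

```bash
cat > b.py <<'E'
from h import *
import sys
o=ctrl.get_obs();print(o["time_s"],np.round(o["ee_pos"],4),np.round(o["eef_rot"],3))
Z=dict(cap_center=.015,jar_seat=.045,bottle_center=.039)
im,d=ctrl.camera("wrist");c=campose("wrist",o);save(sys.argv[1],im)
print(np.round(ctrl.camera_params("wrist")["T_tool_cam"],3))
for t in Z:
    for r in ctrl.tip_of("wrist",t)[:2]:print(t,round(r["score"],2),np.round(r["point"]),atz([r["point"]],Z[t],c).round(4)[0])
P=lambda m:cloud(m,d,c)
for t in("cap","open_jar"):
    for r in ctrl.cut_out("wrist",t)[:1]:
        p=P(r["region"]);zz=p[:,2];top=.03 if t=="cap" else .061
        q=p[abs(zz-top)<.004]
        print(t,round(r["score"],2),r["point"],len(p),"zpct",np.percentile(zz,[5,50,95]).round(4),"top",len(q))
        if len(q)>20:
            (cx,cy),(w,h),a=cv2.minAreaRect((q[:,:2]*1000).astype(np.float32));e=cv2.minEnclosingCircle((q[:,:2]*1000).astype(np.float32))
            print("  mean",q.mean(0).round(4),"rect",round(cx,1),round(cy,1),round(w,1),round(h,1),"circ",np.round(e[0],1),round(e[1],1))
E
python3 b.py w1
```

```text
2.1 [ 0.4763 -0.0086  0.2194] [-3.141  0.     2.739]
[[ 0.001 -0.964 -0.265  0.076]
 [ 1.     0.001  0.001  0.   ]
 [-0.    -0.265  0.964 -0.166]
 [ 0.     0.     0.     1.   ]]
cap_center 0.91 [262. 199.] [ 0.4624 -0.091   0.015 ]
jar_seat 0.6 [401. 180.] [0.5035 0.0877 0.045 ]
bottle_center 0.68 [300. 287.] [ 0.5958 -0.0925  0.039 ]
cap 0.95 [263.1, 198.9] 875 zpct [0.0131 0.0303 0.0316] top 751
  mean [ 0.4626 -0.0876  0.0303] rect 463.0 -88.4 41.0 40.8 circ [463.2 -88.5] 21.6
open_jar 0.69 [392.1, 173.6] 2961 zpct [0.0217 0.0303 0.0591] top 223
  mean [0.4972 0.0821 0.0599] rect 497.6 82.2 27.7 30.3 circ [497.2  82.7] 15.9
```

View pics/w1.png

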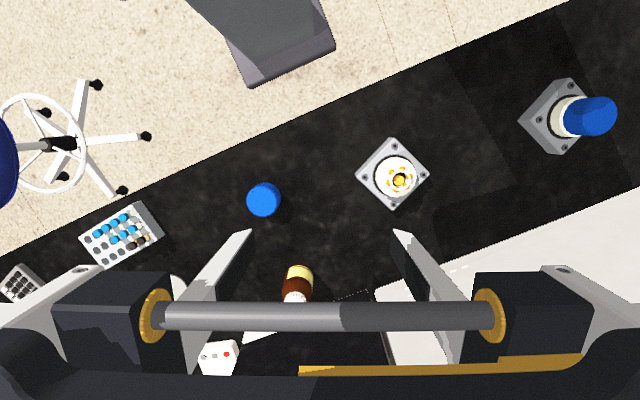

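The wrist picture shows the cap at (263,199), the open jar's neck at about (398,180) and the bottle at (297,285). Depth puts the cap top centre at about (0.463,-0.0885) and the neck at about (0.497,0.082). I'll go above the cap and check again.

{"fn": "move_arm", "kwargs": {
  "targets": [
    [1, -0.38, -1.58, 0.9, 0, 0, 0],
    [1, -0.38, -1.58, 1.8, 0, 0, 0],
    [1, -0.38, -1.58, 1.8, 0, 0, 0],
    [1, -0.38, -1.58, 1.8, 0, 0, 0],
    [1, -0.38, -1.58, 1.8, 0, 0, 0],
    [1, -0.38, -1.58, 1.8, 0, 0, 0]
  ]
}}

```text
time_s: 3.0
ee_pos: [0.463, -0.0847, 0.1311]
eef_rot: [3.141, 0.002, 2.743]
force: [-0.1, -0.1, -0.5]
grip_width: 0.0941
grip_force: 0.0
```

```bash
python3 b.py w2
```

```text
3.0 [ 0.463  -0.0847  0.1311] [3.141e+00 2.000e-03 2.743e+00]
[[ 0.001 -0.964 -0.265  0.076]
 [ 1.     0.001  0.001  0.   ]
 [-0.    -0.265  0.964 -0.166]
 [ 0.     0.     0.     1.   ]]
cap_center 0.55 [317. 201.] [ 0.4606 -0.089   0.015 ]
cap_center 0.42 [478. 170.] [0.4945 0.0767 0.015 ]
jar_seat 0.63 [504. 178.] [0.5009 0.0847 0.045 ]
bottle_center 0.56 [358. 318.] [ 0.5944 -0.0961  0.039 ]
cap 0.65 [317.4, 203.9] 1517 zpct [0.0148 0.0303 0.0315] top 1343
  mean [ 0.462  -0.0887  0.0303] rect 462.6 -89.0 42.0 41.4 circ [462.7 -89.1] 21.6
open_jar 0.57 [486.3, 171.6] 5516 zpct [0.012  0.0304 0.0593] top 467
  mean [0.4967 0.0816 0.0598] rect 497.3 82.4 27.4 31.3 circ [498.   83.2] 15.8
```

View pics/w2.png

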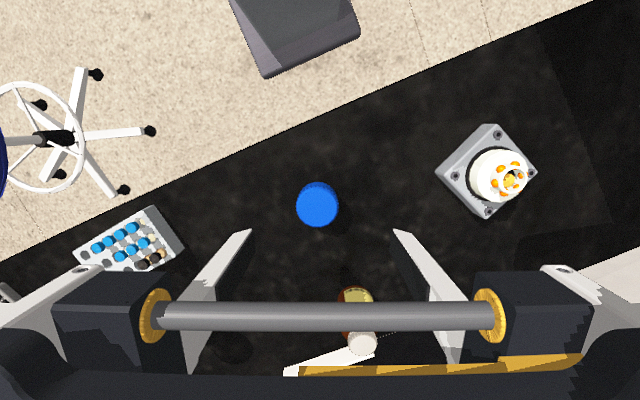

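Cap top is at (317,204), midway between the fingers, at (0.4626,-0.089). The open jar is at (498,178). Descending.

{"fn": "move_arm", "kwargs": {
  "targets": [
    [1, -0.03, -0.08, 0.5, 0, 0, 0],
    [1, -0.03, -0.08, 1.1, 0, 0, 0],
    [1, -0.03, -0.08, 1.7, 0, 0, 0],
    [1, -0.03, -0.08, 2.1, 0, 0, 0],
    [1, -0.03, -0.08, 2.25, 0, 0, 0],
    [1, -0.03, -0.08, 2.25, 0, 0, 0],
    [1, -0.03, -0.08, 2.25, 0, 0, 0]
  ],
  "grip_force": 40
}}

```text
time_s: 4.0
ee_pos: [0.4625, -0.09, 0.0179]
eef_rot: [3.141, 0.001, 2.742]
force: [-0.3, 0.1, -0.2]
grip_width: 0.094
grip_force: 0.0
```

{"fn": "move_arm", "kwargs": {
  "targets": [
    [-1, 0, 0, 0, 0, 0, 0],
    [-1, 0, 0, 0, 0, 0, 0],
    [-1, 0, 0, 0, 0, 0, 0],
    [-1, 0, 0, 0, 0, 0, 0],
    [-1, 0, 0, 0, 0, 0, 0],
    [-1, 0, 0, 0, 0, 0, 0],
    [-1, 0, 0, 0, 0, 0, 0],
    [-1, 0, 0, 0, 0, 0, 0],
    [-1, 0, 0, 0, 0, 0, 0],
    [-1, 0, 0, 0, 0, 0, 0]
  ],
  "grip_force": 40
}}

```text
time_s: 5.0
ee_pos: [0.4619, -0.0899, 0.0169]
eef_rot: [-3.142, -0.0, 2.742]
force: [0.3, 0.1, 0.3]
grip_width: 0.0418
grip_force: 40.0
```

Gripped at 41.8 mm. Lifting 110 mm.

{"fn": "move_arm", "kwargs": {
  "targets": [
    [-1, 0, 0, -0.4, 0, 0, 0],
    [-1, 0, 0, -1.0, 0, 0, 0],
    [-1, 0, 0, -1.6, 0, 0, 0],
    [-1, 0, 0, -2.2, 0, 0, 0],
    [-1, 0, 0, -2.2, 0, 0, 0],
    [-1, 0, 0, -2.2, 0, 0, 0],
    [-1, 0, 0, -2.2, 0, 0, 0]
  ]
}}

```text
time_s: 5.7
ee_pos: [0.4614, -0.0898, 0.1258]
eef_rot: [-3.141, -0.002, 2.742]
force: [-0.3, -1.0, -0.4]
grip_width: 0.0421
grip_force: 40.0
```

```bash
cat > c.py <<'E'
from h import *
import sys
o=ctrl.get_obs();print(o["time_s"],np.round(o["ee_pos"],4),np.round(o["eef_rot"],3),o["grip_width"],np.round(o["force"],2))
im,d=ctrl.camera("wrist");c=campose("wrist",o);save(sys.argv[1],im)
T=np.eye(4);T[:3,:3]=R.from_euler('xyz',o["eef_rot"]).as_matrix();T[:3,3]=o["ee_pos"];Ti=np.linalg.inv(T)
hsv=cv2.cvtColor(im,cv2.COLOR_RGB2HSV)
blue=(hsv[...,0]>95)&(hsv[...,0]<125)&(hsv[...,1]>120)
p=cloud(blue,d,c);t=p@Ti[:3,:3].T+Ti[:3,3]
q=t[(abs(t[:,0])<.04)&(abs(t[:,1])<.04)&(t[:,2]<.03)]
top=np.median(q[:,2]);f=q[abs(q[:,2]-top)<.003]
A=np.c_[f[:,:2],np.ones(len(f))];n=np.linalg.lstsq(A,f[:,2],rcond=None)[0]
(cx,cy),(w,h),a=cv2.minAreaRect((f[:,:2]*1000).astype(np.float32))
print("cap top in tool: n",len(f),"z",top.round(4),"tilt",n[:2].round(3),"mean",f.mean(0).round(4),"x",np.percentile(f[:,0],[.5,99.5]).round(4),"y",np.percentile(f[:,1],[.5,99.5]).round(4),"circ",np.round(cv2.minEnclosingCircle((f[:,:2]*1000).astype(np.float32)),1) if 0 else (round(cx,1),round(cy,1),round(w,1),round(h,1)))
for r in ctrl.tip_of("wrist","jar_seat")[:2]:print("seat",round(r["score"],2),np.round(r["point"]),atz([r["point"]],.045,c).round(4)[0])
# jar by depth: points at the shoulder and neck top
P=cloud(np.ones(d.shape,bool),d,c);P=P[np.hypot(P[:,0]-.497,P[:,1]-.082)<.03]
for z0,nm in((.061,"neck"),(.045,"shoulder")):
    s=P[abs(P[:,2]-z0)<.003]
    if len(s)>10:
        e=cv2.minEnclosingCircle((s[:,:2]*1000).astype(np.float32));print(nm,len(s),s.mean(0).round(4),np.round(e[0],1),round(e[1],1))
E
python3 c.py w3
```

```text
5.7 [ 0.4614 -0.0898  0.1258] [-3.141e+00 -2.000e-03  2.742e+00] 0.04211029347264292 [-0.32 -0.97 -0.36]
cap top in tool: n 3427 z -0.0133 tilt [ 0.013 -0.   ] mean [ 0.0009  0.0006 -0.0134] x [-0.0201  0.02  ] y [-0.0195  0.0206] circ (-0.4, 0.5, 42.1, 41.7)
seat 0.73 [512. 180.] [0.5011 0.0832 0.045 ]
neck 389 [0.4967 0.0819 0.0603] [497.7  82.7] 15.9
shoulder 1243 [0.4931 0.0777 0.0454] [497.7  82.9] 25.0
```

View pics/w3.png

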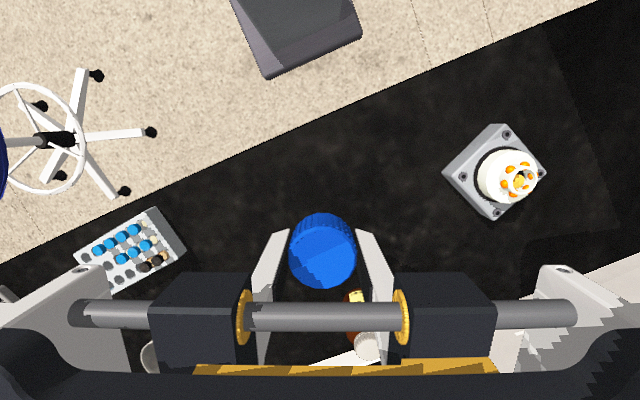

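The cap at (322,250) is held upright and centred in the tool. The jar is at (510,178) and fits at (0.4977,0.0829). I'll go beside the jar so it lies under the camera for a last fix.

{"fn": "move_arm", "kwargs": {
  "targets": [
    [-1, -0.1, 0.7, 0, 0, 0, 0],
    [-1, -0.2, 1.5, 0, 0, 0, 0],
    [-1, -0.3, 2.3, 0, 0, 0, 0],
    [-1, -0.32, 3.0, 0, 0, 0, 0],
    [-1, -0.32, 3.46, 0, 0, 0, 0],
    [-1, -0.32, 3.46, 0, 0, 0, 0],
    [-1, -0.32, 3.46, 0, 0, 0, 0],
    [-1, -0.32, 3.46, 0, 0, 0, 0],
    [-1, -0.32, 3.46, 0, 0, 0, 0]
  ]
}}

```text
time_s: 6.7
ee_pos: [0.5438, 0.0623, 0.1269]
eef_rot: [-3.141, -0.0, 2.741]
force: [-0.8, -0.2, 0.1]
grip_width: 0.0422
grip_force: 40.0
```

```bash
python3 c.py w4
```

```text
6.7 [0.5438 0.0623 0.1269] [-3.141 -0.     2.741] 0.04221149591462374 [-0.76 -0.2   0.12]
cap top in tool: n 3429 z -0.0133 tilt [0.013 0.001] mean [ 0.0009  0.0006 -0.0134] x [-0.02    0.0199] y [-0.0196  0.0207] circ (-0.4, 0.6, 41.5, 41.7)
seat 0.62 [324. 161.] [0.5013 0.0826 0.045 ]
neck 341 [0.4977 0.0839 0.0605] [498.3  83.1] 15.4
shoulder 1594 [0.4968 0.0837 0.0455] [498.4  83.6] 24.5
```

View pics/w4.png

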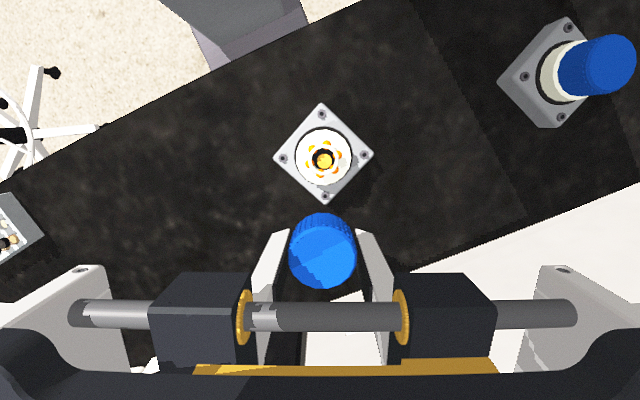

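The jar's neck is at (323,157) and the shoulder fit radius of 24.5 mm matches the given 49 mm. The jar is at tool offset (+50, +1.4) mm relative to the cap. I'll move over it and go down to just above the neck.

{"fn": "move_arm", "kwargs": {
  "targets": [
    [-1, 0.4, 0.03, 0, 0, 0, 0],
    [-1, 0.8, 0.03, 0, 0, 0, 0],
    [-1, 1.0, 0.03, 0, 0, 0, 0],
    [-1, 1.0, 0.03, 0, 0, 0, 0],
    [-1, 1.0, 0.03, 0.3, 0, 0, 0],
    [-1, 1.0, 0.03, 0.6, 0, 0, 0],
    [-1, 1.0, 0.03, 0.85, 0, 0, 0],
    [-1, 1.0, 0.03, 0.85, 0, 0, 0],
    [-1, 1.0, 0.03, 0.85, 0, 0, 0],
    [-1, 1.0, 0.03, 0.85, 0, 0, 0]
  ]
}}

```text
time_s: 7.8
ee_pos: [0.499, 0.084, 0.0851]
eef_rot: [3.141, 0.001, 2.742]
force: [0.1, -0.4, -0.2]
grip_width: 0.0422
grip_force: 40.0
```

```bash
python3 c.py w5;python3 - <<'E'
from h import *
im,d=ctrl.camera("scene")
x=campose("scene",None);K,k1,T=x
u=cv2.projectPoints(np.array([[.498,.083,.07]]),cv2.Rodrigues(T[:3,:3].T)[0],-T[:3,:3].T@T[:3,3],K,np.array([k1,0,0,0.]))[0].ravel().astype(int);print(u)
a=im[max(u[1]-50,0):u[1]+50,max(u[0]-65,0):u[0]+65];b=cv2.imread("pics/w5.png")[100:400,150:500,::-1]
a=cv2.resize(a,(390,300));save("m5",np.hstack([a,b]))
E
```

```text
7.8 [0.499  0.084  0.0851] [3.141e+00 1.000e-03 2.742e+00] 0.042221206190042306 [ 0.06 -0.38 -0.25]
cap top in tool: n 3418 z -0.0133 tilt [0.013 0.001] mean [ 0.0009  0.0006 -0.0134] x [-0.0201  0.0197] y [-0.0195  0.0207] circ (-0.5, 0.5, 41.8, 41.9)
seat 0.7 [322. 228.] [0.4997 0.0847 0.045 ]
seat 0.57 [322. 248.] [0.5155 0.0773 0.045 ]
shoulder 963 [0.485  0.0875 0.0453] [497.1  84.1] 24.2
[284 189]
```

View pics/m5.png

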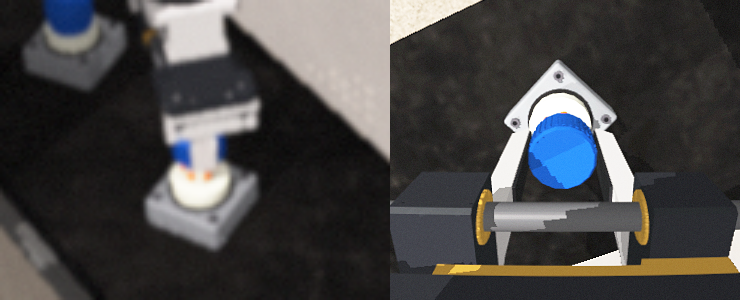

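Both views show the cap hovering aligned above the neck. I'll lower slowly to the nubs.

{"fn": "move_arm", "kwargs": {
  "targets": [
    [-1, 0, 0, 0.06, 0, 0, 0],
    [-1, 0, 0, 0.12, 0, 0, 0],
    [-1, 0, 0, 0.18, 0, 0, 0],
    [-1, 0, 0, 0.23, 0, 0, 0],
    [-1, 0, 0, 0.23, 0, 0, 0],
    [-1, 0, 0, 0.23, 0, 0, 0],
    [-1, 0, 0, 0.23, 0, 0, 0]
  ],
  "grip_force": 60
}}

```text
time_s: 8.65
ee_pos: [0.4983, 0.0839, 0.0728]
eef_rot: [-3.141, -0.001, 2.742]
force: [-2.8, -4.1, 0.7]
grip_width: 0.0418
grip_force: 60.0
```

A side force of about 5 N means the lip is touching the neck's chamfer. I'll ease 1 mm along the force.

{"fn": "move_arm", "kwargs": {
  "targets": [
    [-1, 0, -0.02, 0, 0, 0, 0],
    [-1, 0, -0.02, 0, 0, 0, 0],
    [-1, 0, -0.02, 0, 0, 0, 0],
    [-1, 0, -0.02, 0, 0, 0, 0]
  ]
}}

```text
time_s: 9.05
ee_pos: [0.4983, 0.0832, 0.073]
eef_rot: [3.141, 0.0, 2.742]
force: [-0.2, -0.3, 1.3]
grip_width: 0.0419
grip_force: 60.0
```

Side force is gone, so I'll start pressing.

{"fn": "move_arm", "kwargs": {
  "targets": [
    [-1, 0, 0, 0.03, 0, 0, 0],
    [-1, 0, 0, 0.06, 0, 0, 0],
    [-1, 0, 0, 0.09, 0, 0, 0],
    [-1, 0, 0, 0.12, 0, 0, 0],
    [-1, 0, 0, 0.12, 0, 0, 0],
    [-1, 0, 0, 0.12, 0, 0, 0]
  ]
}}

```text
time_s: 9.65
ee_pos: [0.4979, 0.0831, 0.0666]
eef_rot: [-3.141, -0.001, 2.742]
force: [-0.9, -0.7, -3.6]
grip_width: 0.0419
grip_force: 60.0
```

It's already past the click, since the nubs now pull down at 3.6 N. Continuing to the shoulder.

{"fn": "move_arm", "kwargs": {
  "targets": [
    [-1, 0, 0, 0.03, 0, 0, 0],
    [-1, 0, 0, 0.06, 0, 0, 0],
    [-1, 0, 0, 0.09, 0, 0, 0],
    [-1, 0, 0, 0.09, 0, 0, 0],
    [-1, 0, 0, 0.09, 0, 0, 0],
    [-1, 0, 0, 0.09, 0, 0, 0]
  ]
}}

```text
time_s: 10.25
ee_pos: [0.4981, 0.0832, 0.0624]
eef_rot: [-3.142, -0.0, 2.742]
force: [-1.6, -1.5, -3.5]
grip_width: 0.042
grip_force: 60.0
```

{"fn": "move_arm", "kwargs": {
  "targets": [
    [-1, 0, 0, 0.01, 0, 0, 0],
    [-1, 0, 0, 0.02, 0, 0, 0],
    [-1, 0, 0, 0.03, 0, 0, 0],
    [-1, 0, 0, 0.03, 0, 0, 0],
    [-1, 0, 0, 0.03, 0, 0, 0]
  ]
}}

```text
time_s: 10.75
ee_pos: [0.4984, 0.0832, 0.0619]
eef_rot: [3.141, 0.001, 2.742]
force: [-6.4, -1.9, 11.0]
grip_width: 0.0417
grip_force: 60.0
```

{"fn": "move_arm", "kwargs": {
  "targets": [
    [-1, 0.01, 0, 0, 0, 0, 0],
    [-1, 0.01, 0, 0, 0, 0, 0],
    [-1, 0.01, 0, 0, 0, 0, 0],
    [-1, 0.01, 0, 0, 0, 0, 0],
    [-1, 0.01, 0, 0, 0, 0, 0],
    [-1, 0.01, 0, 0, 0, 0, 0],
    [-1, 0.01, 0, 0, 0, 0, 0],
    [-1, 0.01, 0, 0, 0, 0, 0]
  ]
}}

```text
time_s: 11.55
ee_pos: [0.4984, 0.0832, 0.0619]
eef_rot: [3.141, 0.002, 2.742]
force: [-3.0, -1.9, 8.9]
grip_width: 0.0416
grip_force: 60.0
```

```bash
python3 c.py w6; python3 - <<'E'
from h import *
im,d=ctrl.camera("scene");a=cv2.resize(im[139:239,219:349],(390,300));b=cv2.imread("pics/w6.png")[100:400,150:500,::-1];save("m6",np.hstack([a,b]))
E
```

```text
11.55 [0.4984 0.0832 0.0619] [3.141e+00 2.000e-03 2.742e+00] 0.04164546414402469 [-3.   -1.95  8.86]
cap top in tool: n 3421 z -0.0134 tilt [ 0.011 -0.001] mean [ 0.0009  0.0006 -0.0135] x [-0.0201  0.0199] y [-0.0197  0.0209] circ (-0.2, 0.6, 42.3, 41.5)
seat 0.21 [318. 221.] [0.4851 0.0861 0.045 ]
neck 281 [0.4849 0.0868 0.061 ] [489.1  85.3] 28.7
shoulder 568 [0.482  0.0898 0.0453] [490.4  87.1] 22.5
```

View pics/m6.png

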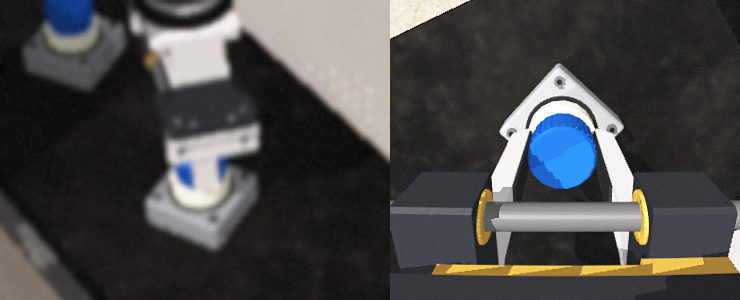

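The cap sits on the shoulder with no nubs showing. It hasn't slipped in the grip, and the press is about 9–10 N and steady. Handing in.

```bash
python3 -c "
from station import ctrl
print(ctrl.get_obs()['force']);print(ctrl.hand_in())"
```

```text
[-3.31823512 -2.99952128  9.22653352]
the job is handed in; nothing more can be done
None
```

The cap is snapped fully home on the open jar and the gripper is still pressing it down at about 9 N; the arm never touched the bottle or beaker, and I handed the job in at about 12 s, though the hand-in call returned no verdict.

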